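# Roll the round box up the gutter and close the keeper

## Robot

A 7-joint arm with a two-finger parallel gripper is mounted at the origin on the work surface. World frame = base frame: x ahead of the robot, y to its left, z up, the work surface at z = 0. Lengths are in mm, angles in degrees, forces in N, time in s.
With the tool pointing down it reaches from about 425 to 1025 mm from the base axis. Payload 9.4 kg.
Tool frame: the origin (TCP) lies at the very end of the fingers, on their centre line; the grasp point (between the pads) lies 19 mm behind it; z points along the fingers, y is the direction in which the jaws open and shut (so a half turn about z gives the same grasp; the last joint's range is limited). The gripper opens to 93 mm and grips with 3 to 60 N. Pads are 15 mm wide; open, the fingers measure 128 mm over their backs; the gripper's body (75 mm by 188 mm) begins 65 mm behind the grasp point.
Start: joints at [70.147, 34.337, -0.143, 91.639, 0.103, 54.024, -4.572], TCP at [193.23, -698.775, 218.618] pointing down, gripper open.
Joint ranges: [-147.43, 147.43], [-19.82, 112.94], [-74.19, 73.91], [6.32, 146.72], [-59.91, 239.91], [6.04, 106.73], [-150.56, 150.56]. Speed limits (degrees/s): [127.2, 127.2, 172.46, 172.46, 180, 180, 180].

## Interface

Orientations are given as [roll, pitch, yaw] about the fixed x, y, z axes, in that order (R = Rz(yaw) Ry(pitch) Rx(roll)).
In Python, from cell import robot gives the robot as it stands. Calls block until the motion is done:
- robot.move_ptp(position, orientation): joint-space move of the TCP to a pose.
- robot.move_straight(position, velocity=150, attitude=None, stop_force=None): straight line of the TCP; attitude=None keeps the orientation; velocity is the mean speed in mm/s. With stop_force (N) it stops when the force on the tool has changed by that much, and returns True; else False.
- robot.set_joints(angles): joint-space move.
- robot.grip(opening, grip_force=None): finger opening in mm; grip_force is the grip in N (None keeps the last); returns when the fingers have stopped.
- robot.dwell(seconds).
- robot.ik(position, orientation): joint angles nearest the present ones, or None.
- robot.read_state(): the state.
- robot.snapshot(name): name is "scene" or "top"; returns the picture (480x640x3 uint8, red, green, blue); there is no depth.
- robot.camera_info(name): a dict with "intrinsics" (3x3 intrinsics, pixels), "R" (3x3) and "t" (3): a world point X has camera coordinates R X + t. Camera axes: x right, y down, z forward; pixel columns grow to the right and rows downward; lengths in mm; the calibration is good to about 2 mm. A picture is of the moment at which its call begins. camera_info takes no time and is no camera call.
A pose or a line that the arm cannot do raises robot.PlanningError and nothing moves.
- robot.job_done(): hands the job in, once; it reports no verdict.
The state is a dict: "clock": time; "q": joint angles; "joint_velocities": joint speeds; "tau": joint torques, N m; "eef_pos": TCP position; "eef_rot": TCP orientation; "contact_force": force on the tool from outside, world axes, zero at the start; "ft_torque": the same for the moment, N m; "grip_width": finger opening in mm.
Only numpy, scipy, OpenCV 4.12 (cv2) and the standard library are available. Lean on these libraries where they do the work, as an engineer would, in place of code of your own. Each camera call takes 0.05 s, during which the arm holds its last target.

## Task

With the fingertips, push the round metal box that lies on its rim in the sloped wooden gutter up the slope and over the crest, until it sits against the stop at the top. Then push the swinging steel keeper bar fully shut across the gutter below the box, so that it cannot roll back, and let go. Only push: do not pick the box up, and leave the hammer, the spare box and the punch block where they are.

Things in the scene. Friction and masses are not known exactly. Their poses are not given: they have to be found in the camera images.
- gutter: Fixed wooden gutter, 290 x 62 mm. Origin: under its middle, on the bench; +x runs uphill along it, y across, z up. Channel 46 mm wide; its floor climbs at 7 degrees from x = -140 mm (31 mm high) to a crest, then falls at 10 degrees into a seat at the upper stop (face at x = +123 mm, 92 mm high). Side boards rise 14 mm above the floor. Low stop: uphill face at x = -125 mm, top 45 mm high.
- round_box: Closed round silvery metal box, 54 mm diameter, 40 mm wide, about 0.2 kg, lying on its rim in the gutter, axis across it. Origin: its centre. It starts against the low stop, centre at about x = -103 mm in the gutter, 62 mm above the bench. It rolls freely with under 2 N; let go before the crest it rolls back down, past the crest it rolls into the seat and stays.
- seat (a point): Point fixed on the gutter where the centre of the round box lies once it sits against the upper stop: x = +96, y = 0, 79 mm above the bench, in the gutter's frame.
- crest (a point): Point on the channel floor's highest line, in its middle: x = +70, y = 0 in the gutter's frame, 56 mm above the bench.
- keeper_pivot (a point): Point on the keeper's pivot axis, outside the side board: x = +59, y = +45 in the gutter's frame, 78 mm above the bench. The pivot's head is 20 mm wide and ends 92 mm above the bench.
- keeper (a joint): Angle (rad) of the keeper, a steel bar 8 mm thick, 79 to 89 mm above the bench, on an upright pivot. 0 = shut, at its end stop: it lies across the gutter (pointing to -y) just below the seated box. Open it swings through downhill (-x) to the +y side; at angle q it points along (-sin q, -cos q) in the gutter's x, y. Starts at 2.0 to 2.6; stays where left; 0.5 N at the pin moves it.
- keeper_pin (a point): Point on the axis of the upright pin at the keeper's free end, 90 mm from the pivot, 123 mm above the bench. The pin is 10 mm in diameter with a 13 mm ball on top (136 mm above the bench) and rises from the bar; push it sideways.
- hammer: Bystander: hammer, about 240 mm long, lying on the bench past the low end of the gutter. Its head is about 30 mm high.
- spare_box: Bystander: round metal box standing flat on the bench beside the gutter, on the side away from the pivot; 64 mm diameter, 34 mm high. Origin: centre of its underside.
- punch_block: Bystander: upright wooden cylinder of 56 mm diameter, 75 mm high, with steel punches standing out of its top to 130 mm, past the high end of the gutter. Origin: centre of its underside.
There are look-alikes about, which are no part of the job. Leave any yellow look-alike of the round_box alone.

How it is judged (in metres and radians):
On the way, in this order (a step that is already met when the one before it is completed fails the run):
1. the round box sits in the seat against the upper stop (distance between round_box and seat below 0.01 m and linear speed of round_box below 0.05 m/s), for 0.2 s.
2. the keeper is shut below it (value of joint keeper below 0.15 rad and distance between round_box and seat below 0.01 m), for 0.2 s.
At the end, for the whole second after the job is handed in: The round box rests on the gutter, its centre within 10 mm of the seat point, at rest, and the keeper is shut to within 0.15 rad (all of step 2 and linear speed of round_box below 0.02 m/s and velocity of joint keeper below 0.1 rad/s and contact force between round_box and gutter above 0.3 N); the robot touches nothing.
It fails at once if the round box is lifted off the gutter (z of round_box in the frame of gutter above 0.093 m or (x of round_box in the frame of gutter below -0.08 m and z of round_box in the frame of gutter above 0.075 m) or (x of round_box in the frame of gutter below -0.04 m and z of round_box in the frame of gutter above 0.081 m)).
It fails at once if the round box falls out of the gutter (z of round_box in the frame of gutter below 0.045 m or y of round_box in the frame of gutter above 0.025 m or y of round_box in the frame of gutter below -0.025 m).
It fails at once if the hammer is moved by more than 20 mm (distance of hammer from where it was at the start of the episode above 0.02 m).
It fails at once if the spare round box is moved by more than 20 mm (distance of spare_box from where it was at the start of the episode above 0.02 m).
It fails at once if the punch block is moved by more than 20 mm (distance of punch_block from where it was at the start of the episode above 0.02 m).
It also fails if it takes over 58 s, if anything falls off the work surface, if the arm or the gripper's body presses on something with over 40 N, if the wrist force passes 120 N, or if a joint passes its speed limit or range.

## Working session

There is one attempt and no reset: what is moved stays moved. The work goes in short steps, each a Python script; the robot and the scene stay as the last script left them, time stands still between calls to the robot, and variables do not carry over. Pictures are saved under pics/ and viewed, and the job is handed in when it is done.

```bash
ls; mkdir -p pics; python3 - <<'E'
from cell import robot
import cv2
for n in("scene","top"):
    im=robot.snapshot(n); cv2.imwrite(f"pics/{n}0.png",im[:,:,::-1])
    c=robot.camera_info(n); print(n,c)
print(robot.read_state())
E
```

```text
pics
scene {'intrinsics': array([[555.54897896,   0.        , 320.86678921],
       [  0.        , 555.54897896, 240.92293003],
       [  0.        ,   0.        ,   1.        ]]), 'R': array([[ 0.60988864,  0.79233731,  0.01540901],
       [ 0.53664447, -0.39860971, -0.7437224 ],
       [-0.58313683,  0.461857  , -0.66831097]]), 't': array([-394.81485158, -248.69143961, 1407.30610271])}
top {'intrinsics': array([[518.00304717,   0.        , 315.88203199],
       [  0.        , 518.00304717, 234.07133231],
       [  0.        ,   0.        ,   1.        ]]), 'R': array([[-0.01232325, -0.9994253 ,  0.03157864],
       [-0.98531771,  0.00675898, -0.17059698],
       [ 0.1702855 , -0.0332173 , -0.98483474]]), 't': array([  20.36046287,  647.38493026, 1042.45966476])}
{'clock': 0.1, 'q': array([70.14599637, 34.38049345, -0.1473256 , 91.67467172,  0.10322793,
       54.02263381, -4.57218797]), 'joint_velocities': array([-0.01386148, -0.08297359, -0.01796481, -0.11812002,  0.0752429 ,
        0.11361058, -0.02449051]), 'tau': array([ 5.14523170e-03, -7.66557670e+01,  1.50224425e+00, -2.52938515e+01,
       -5.22915612e-02,  1.35902275e-02,  5.98790871e-05]), 'eef_pos': array([ 193.14672548, -698.36710166,  217.84928769]), 'eef_rot': array([-1.79922601e+02,  6.45253359e-03,  1.54641647e+01]), 'contact_force': array([ 0.24708773,  0.73229864, -1.43884098]), 'ft_torque': array([ 0.00990958,  0.04272587, -0.02207916]), 'grip_width': 93.15454082469462}
```

View pics/scene0.png

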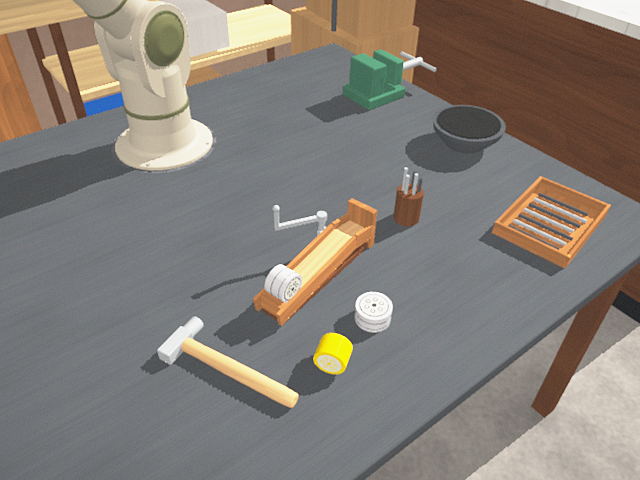

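View pics/top0.png

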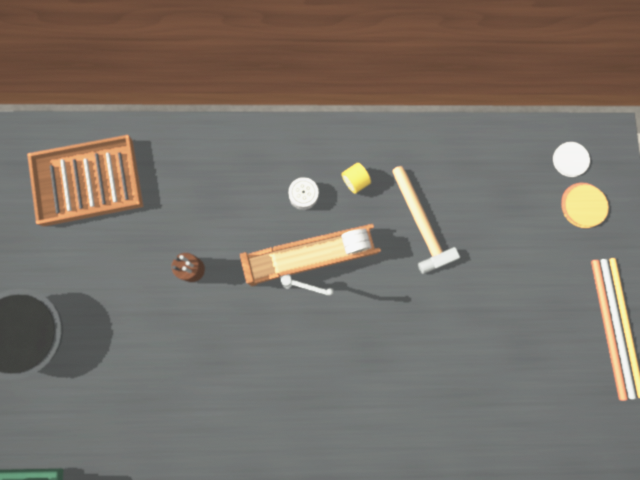

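The box to push is the silvery one on its rim in the gutter: top (357,241), scene (283,283). The other candidates don't fit. The silvery box at top (304,193) stands flat on the bench, so it is the spare, and the yellow one at (356,178) is the look-alike. The keeper pivot is at top (286,282) and its pin ball at (330,291). I'll confirm with an enlarged crop.

```bash
python3 - <<'E'
import cv2
a=cv2.imread("pics/top0.png")[160:310,230:390]; cv2.imwrite("pics/topc.png",cv2.resize(a,None,fx=5,fy=4*1.0,interpolation=cv2.INTER_CUBIC)[:600] if 0 else cv2.resize(a,(640,600),interpolation=cv2.INTER_CUBIC))
a=cv2.imread("pics/scene0.png")[190:340,240:400]; cv2.imwrite("pics/scenec.png",cv2.resize(a,(640,600),interpolation=cv2.INTER_CUBIC))
E
```

```text
(no output)
```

View pics/topc.png

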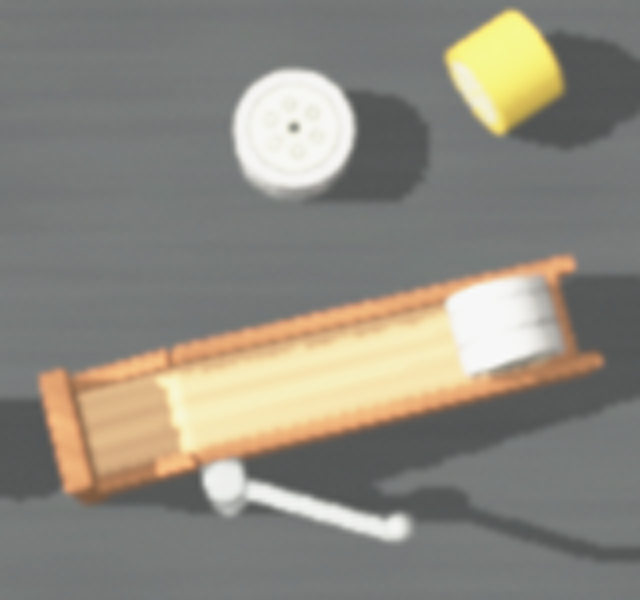

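View pics/scenec.png

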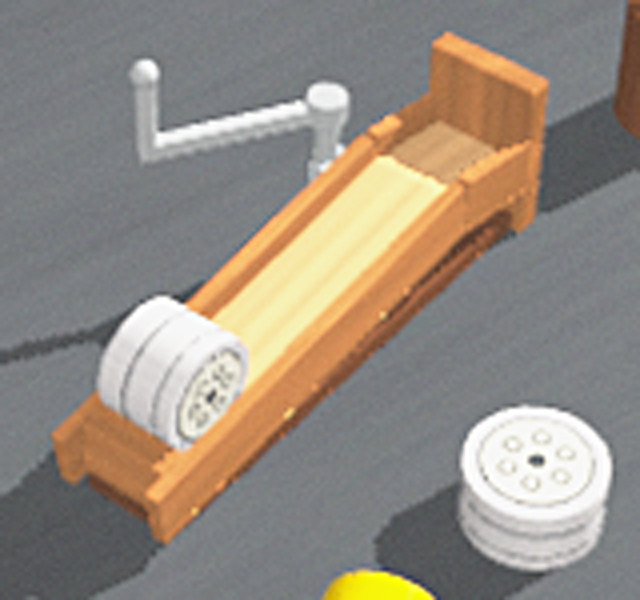

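```bash
cat > vis.py <<'E'
import numpy as np
from cell import robot
C={n:robot.camera_info(n) for n in("scene","top")}
def proj(n,X):
    c=C[n]; p=(c["R"]@np.atleast_2d(X).T).T+c["t"]; p=(c["intrinsics"]@p.T).T
    return p[:,:2]/p[:,2:]
def g2w(P,g):
    P=np.atleast_2d(P).astype(float); a=g[2]; c,s=np.cos(a),np.sin(a)
    return np.c_[g[0]+c*P[:,0]-s*P[:,1], g[1]+s*P[:,0]+c*P[:,1], P[:,2]]
def pin(q,z=129.5): return [59-90*np.sin(q),45-90*np.cos(q),z]
E
cat > fit.py <<'E'
from vis import *
from scipy.optimize import least_squares
import cv2
T=[((145,-31,92),(40,377)),((123,-31,92),(68,370)),((123,31,92),(98,490)),((145,31,92),(70,492)),
((-145,-31,45),(575,258)),((-145,31,45),(603,357)),((59,45,92),(224,478))]
S=[((145,-31,92),(548,82)),((145,31,92),(447,33)),((123,31,92),(433,44)),((59,45,92),(327,96)),((-145,-31,45),(163,495)),((-145,31,45),(55,437))]
def up(l,o): return np.array([p[0] for p in l],float), np.array([p[1] for p in l])/4+o
TX,Tp=up(T,(230,160)); SX,Sp=up(S,(240,190))
bT=np.array((398,527))/4+(230,160); bS=np.array((145,72))/4+(240,190)
def res(v):
    g=(v[0],v[1],v[2]/100)
    return np.r_[(proj("top",g2w(TX,g))-Tp).ravel(),(proj("scene",g2w(SX,g))-Sp).ravel(),
      (proj("top",g2w(pin(v[3]),g))-bT).ravel(),(proj("scene",g2w(pin(v[3]),g))-bS).ravel()]
r=min((least_squares(res,[600,0,a*100,2.3],loss="soft_l1") for a in (0,1.57,-1.57,3.14)),key=lambda r:r.cost)
g=(r.x[0],r.x[1],r.x[2]/100);print(g,np.degrees(g[2]),"q",r.x[3],r.cost);print(np.round(res(r.x).reshape(-1,2),1).tolist())
for n,P in(("box",(-103,0,62)),("seat",(96,0,79)),("pin",pin(r.x[3],123))):print(n,g2w(P,g),proj("top",g2w(P,g)))
np.save("g.npy",list(g)+[r.x[3]])
E
python3 fit.py
```

```text
(np.float64(607.8742832472637), np.float64(26.09720234409569), np.float64(1.8219675331846268)) 104.39105006134088 q 2.1442000231551313 23.805907661293478
[[-2.3, -0.5], [1.3, -1.5], [1.2, -1.9], [-2.5, 0.4], [-2.2, -2.1], [-1.1, 0.7], [2.3, -0.4], [1.6, -2.4], [0.8, -2.5], [-2.2, 0.1], [-1.5, 0.2], [-0.0, -0.3], [-0.1, -3.0], [2.5, -0.0], [-2.4, -0.1]]
box [[633.47375758 -73.67086326  62.        ]] [[357.70325393 239.83017743]]
seat [[584.01457902 119.08491397  79.        ]] [[265.37990591 263.0327351 ]]
pin [[521.12087285 -13.30610702 123.        ]] [[331.83529465 291.9160669 ]]
```

```bash
cat > ov.py <<'E'
from vis import *
import cv2,sys
def overlay(img,n,g,q,out,box,size=(640,600),xb=-103,zb=62):
    im=cv2.resize(img[box[1]:box[3],box[0]:box[2]],size,interpolation=cv2.INTER_CUBIC)
    s=np.array(size)/np.array([box[2]-box[0],box[3]-box[1]])
    def L(P,col,cl=False):
        p=((proj(n,g2w(P,g))-box[:2]+.5)*s-.5).astype(np.int32); cv2.polylines(im,[p],cl,col,1,cv2.LINE_AA)
    t=np.linspace(0,2*np.pi,40)
    for y in(-20,20): L(np.c_[xb+27*np.cos(t),0*t+y,zb+27*np.sin(t)],(255,0,0))
    L(np.c_[59+10*np.cos(t),45+10*np.sin(t),0*t+92],(0,0,255))
    L([(123,-31,92),(123,31,92)],(0,255,0)); L([(123,-23,60),(123,23,60)],(0,255,0))
    L([(70,-23,56),(70,23,56)],(0,255,255))
    for y in (-31,31): L([(-125,y,32.8+14),(62,y,69)],(255,0,255))
    for y in (-23,23): L([(-125,y,32.8),(70,y,56)],(255,255,0))
    L([(-125,-23,45),(-125,23,45)],(0,128,255))
    P=pin(q);L(np.c_[P[0]+6.5*np.cos(t),P[1]+6.5*np.sin(t),0*t+P[2]],(0,0,255))
    L([(59,45,89),pin(q,89)],(0,0,255))
    cv2.imwrite(out,im)
B={"top":(230,160,390,310),"scene":(240,190,400,340)}
if __name__=="__main__":
    *g,q=np.load("g.npy")
    for n in B: overlay(cv2.imread(f"pics/{n}0.png"),n,g,q,f"pics/ov_{n}{sys.argv[1]}.png",B[n])
E
sed -i 's/^T=.*/T=[((123,-31,92),(70,370)),((123,31,92),(99,490)),((70,-23,56),(160,377)),((70,23,56),(187,455)),((-125,-23,45),(552,277)),((-125,23,45),(577,352)),/; s/^((-145,-31,45),(575,258)).*/((59,45,92),(224,478))]/; s/^S=.*/S=[((123,31,92),(433,44)),((123,-31,92),(533,92)),((59,45,92),(327,96)),((70,-23,56),(448,184)),((70,23,56),(388,157))]/' fit.py
sed -i 's#/4+o#/4+o-.4#; s#(230,160)\(;\|$\)#(229.6,159.6)\1#; s#bS=.*#bS=np.array((145,72))/4+(239.6,189.6)#' fit.py
python3 fit.py; python3 ov.py a
```

```text
(np.float64(606.3520818116367), np.float64(30.656394032577214), np.float64(1.8267473152642841)) 104.6649114014975 q -104.69354727027549 25.807421417985235
[[-1.1, -0.0], [-0.8, -0.5], [3.6, -2.3], [2.5, -0.7], [-6.1, -0.1], [-6.3, 1.6], [0.6, 0.9], [-0.8, -0.9], [0.4, -0.4], [0.2, -0.7], [1.3, 3.2], [-3.0, 0.1], [1.1, 0.0], [-0.2, -0.2]]
box [[632.42813151 -68.98817246  62.        ]] [[355.500889   240.33595784]]
seat [[582.04819083 123.5289997   79.        ]] [[263.19758231 264.00773052]]
pin [[521.81325582  -9.8001798  123.        ]] [[330.03473435 291.57841551]]
```

View pics/ov_topa.png

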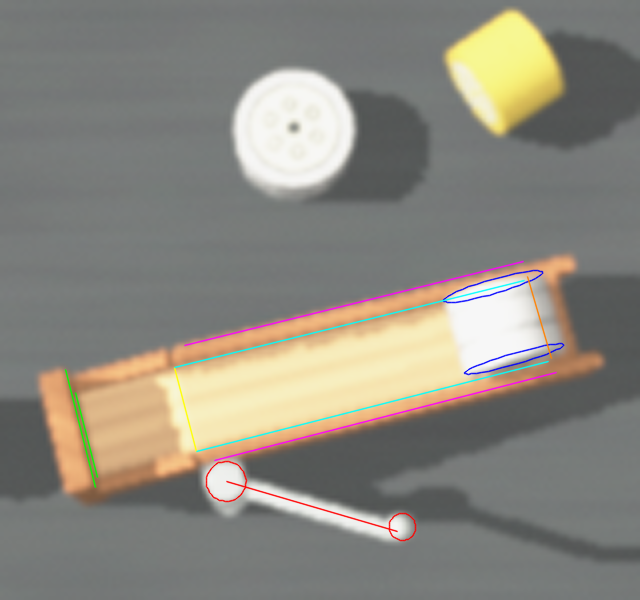

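View pics/ov_scenea.png

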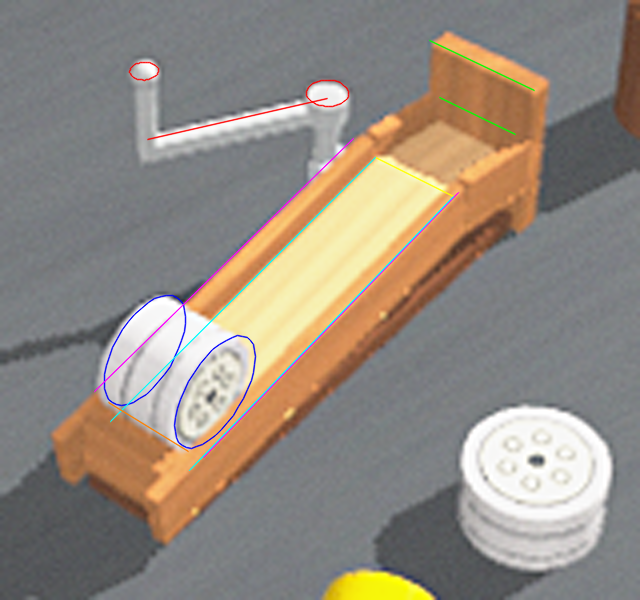

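```bash
cat > fit2.py <<'E'
from vis import *
from scipy.optimize import least_squares
# F: lines' points: (gutter pt), pixel(crop)
T=[((123,-31,92),(70,370)),((123,31,92),(99,490)),((59,45,92),(224,479)),('e',-31,(576,257)),('e',31,(604,357))]
S=[((123,31,92),(433,44)),((123,-31,92),(534,92)),((59,45,92),(327,96)),('e',-31,(165,488)),('e',31,(54,435))]
bx={"top":(505,326),"scene":(175,371)}  # silhouette centres of box
ball={"top":(398,527),"scene":(145,72)}
off={"top":(229.6,159.6),"scene":(239.6,189.6)}
t=np.linspace(0,2*np.pi,60); cyl=np.vstack([np.c_[-103+27*np.cos(t),0*t+y,62+27*np.sin(t)] for y in(-20,20)])
def res(v):
    g=(v[0],v[1],v[2]/100); r=[]
    for k,(n,l) in enumerate((("top",T),("scene",S))):
        d=np.array(v[5+2*k:7+2*k]) ; r.append(d)  # prior 1px on camera shift
        px=lambda p:np.array(p)/4+off[n]
        for e in l:
            X=(v[4],e[1],31-.6+14) if e[0]=='e' else e[0]
            r.append(proj(n,g2w(X,g))[0]+d-px(e[-1]))
        r.append(proj(n,g2w(pin(v[3]),g))[0]+d-px(ball[n]))
        c=proj(n,g2w(cyl,g)); r.append((c.min(0)+c.max(0))/2+d-px(bx[n]))
    return np.concatenate(r)
r=least_squares(res,[606,30,182.6,2.1,-145,0,0,0,0],loss="soft_l1")
g=(r.x[0],r.x[1],r.x[2]/100);print(np.round(r.x,2),np.degrees(g[2]),r.cost);print(np.round(res(r.x).reshape(-1,2),1).tolist())
for n,P in(("box",(-103,0,62)),("seat",(96,0,79)),("pin",pin(r.x[3],123))):print(n,g2w(P,g))
np.save("g.npy",list(g)+[r.x[3]])
E
python3 fit2.py; python3 ov.py b
```

```text
[ 6.0617e+02  3.0240e+01  1.8205e+02  2.1200e+00 -1.5080e+02  2.3000e-01
  1.4000e-01  1.3000e-01  2.6000e-01] 104.30442198230251 7.257250716859874
[[0.2, 0.1], [-0.7, -0.2], [-0.6, -0.6], [0.8, 0.7], [-1.1, -1.0], [-0.1, 1.5], [1.3, 0.2], [0.2, -0.4], [0.1, 0.3], [-0.5, -0.5], [0.3, 0.1], [0.3, -0.4], [-0.9, 2.6], [-0.1, -1.4], [-0.1, 0.0], [0.8, 0.3]]
box [[631.62239331 -69.56615429  62.        ]]
seat [[582.45470734 123.26418216  79.        ]]
pin [[521.70100943  -9.78143369 123.        ]]
```

View pics/ov_topb.png

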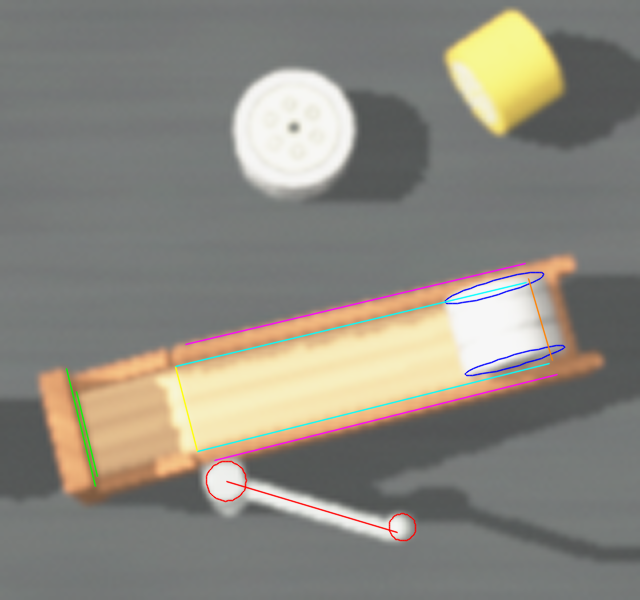

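View pics/ov_sceneb.png

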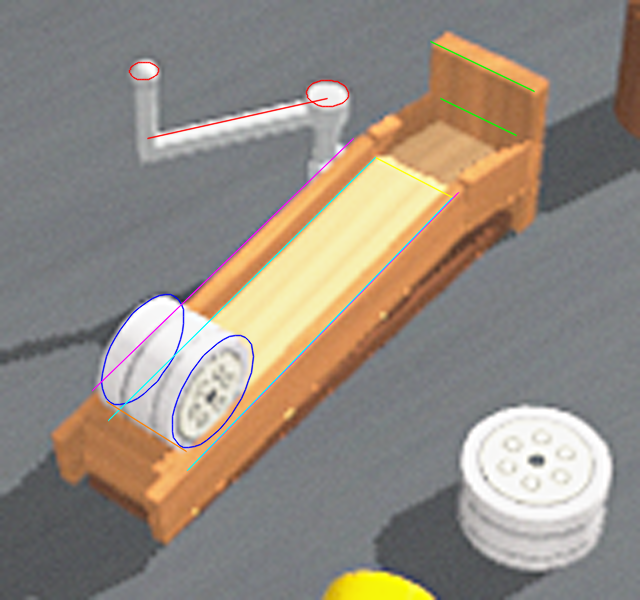

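The overlay matches to about 2–3 mm, so I'll check reachability for both phases.

```bash
cat > plan.py <<'E'
from vis import *
*g,q0=np.load("g.npy"); gd=np.degrees(g[2])
def W(x,y,z): return g2w((x,y,z),g)[0]
def push_pose(x,dz=20,lead=34.5):   # TCP in gutter coords; box centre = x+lead
    c=min(x+lead,70); return W(x,0,31+(c+140)*np.tan(np.radians(7))+dz)
def keep_pose(q,back,z=103,r=90):
    p=[59-r*np.sin(q),45-r*np.cos(q)]; d=[np.cos(q),-np.sin(q)]
    return W(p[0]-back*d[0],p[1]-back*d[1],z)
def yaw(q): return (gd-np.degrees(q))
wr=lambda a:(a+180)%360-180
E
python3 - <<'E'
from plan import *
np.set_printoptions(precision=1,suppress=True)
for off in(0,180):
    for P,y in[(push_pose(-165),gd),(push_pose(-50),gd),(push_pose(55),gd)]+[(keep_pose(q,15),yaw(q)) for q in(2.12,1.5,1,.5,0)]:
        print(off,P,robot.ik(list(P),[180,0,wr(y+off)]))
E
```

```text
0 [ 646.9 -129.6   52.2] [ 20.1  42.9 -21.5 106.4  25.4  35.6  -2.8]
0 [618.5 -18.2  66.3] [ 10.6  39.7 -21.5 111.6  25.2  33.3 -13.4]
0 [592.6  83.5  76.8] [  0.4  37.7 -20.7 114.   23.8  32.4 -22.4]
0 [507.1  -5.3 103. ] [ -10.5   30.     6.7  126.1   -8.1   24.3 -104.5]
0 [562.1 -13.9 103. ] [ -3.2  32.4  -1.7 118.8   1.9  28.9 -77.9]
0 [603.6   4.  103. ] [  0.4  34.7  -9.2 113.    9.6  33.  -58.2]
0 [631.5  39.5 103. ] [  2.2  36.8 -16.5 108.8  16.6  36.7 -39. ]
0 [638.9  84.  103. ] [  3.   38.4 -24.  106.9  23.4  39.5 -20.3]
180 [ 646.9 -129.6   52.2] [  -7.9   43.6   22.9  108.3  -28.8   33.8 -132.1]
180 [618.5 -18.2  66.3] [ -18.2   40.4   22.7  113.5  -28.5   31.5 -141.4]
180 [592.6  83.5  76.8] [ -29.4   38.8   24.4  116.   -30.    31.2 -149.4]
180 [507.1  -5.3 103. ] [ 19.7  33.8 -36.5 124.2  37.2  33.2  28.5]
180 [562.1 -13.9 103. ] [ 30.1  42.1 -52.9 116.7  48.   46.1  56.3]
180 [603.6   4.  103. ] [ 32.5  49.5 -63.3 111.   54.5  56.5  79.4]
180 [631.5  39.5 103. ] [ 28.5  51.1 -63.3 107.1  54.4  58.8 106.8]
180 [638.9  84.  103. ] [ -47.3   54.1   63.5  110.2  -59.6   57.2 -120.7]
```

```bash
python3 - <<'E'
from plan import *
import cv2
np.set_printoptions(precision=1,suppress=True)
robot.grip(0,10)
o=[180,0,gd]
P=W(-170,0,57)
robot.move_ptp(list(P+[0,0,120]),o)
robot.move_straight(list(P),150)
hit=robot.move_straight(list(W(-137,0,57)),40)
s=robot.read_state(); print(s["clock"],s["eef_pos"],s["contact_force"],s["grip_width"])
for n in("top","scene"): cv2.imwrite(f"pics/{n}1.png",robot.snapshot(n)[...,::-1])
a=cv2.imread("pics/top1.png")[160:310,290:450];b=cv2.imread("pics/scene1.png")[190:340,200:360]
cv2.imwrite("pics/c1.png",cv2.resize(np.hstack([a,b]),(800,375),interpolation=cv2.INTER_CUBIC))
E
```

```text
6.0417 [ 639.9 -102.6   56.9] [ 0.8 -1.  -0.7] 0.4387389261600493
```

View pics/c1.png

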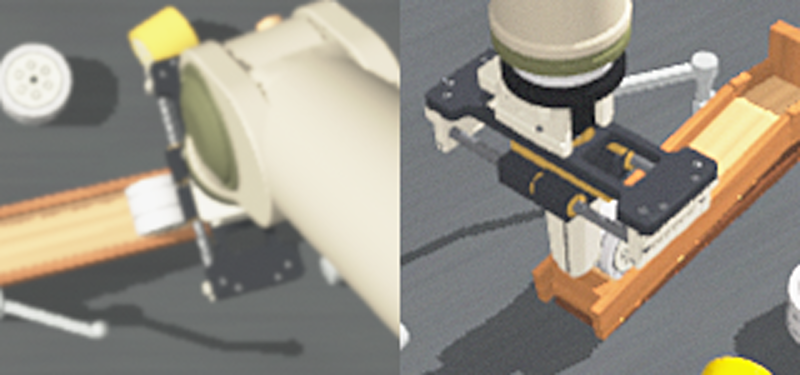

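The picture shows the closed fingers centred over the channel, right behind the box. Next I push up the slope.

```bash
python3 - <<'E'
from plan import *
import cv2
np.set_printoptions(precision=1,suppress=True)
def st(t):
    s=robot.read_state(); print(t,s["clock"],s["eef_pos"],s["contact_force"])
r=robot.move_straight(list(push_pose(20)),60,stop_force=15); st(r)
r=robot.move_straight(list(push_pose(46)),25,stop_force=12); st(r)
for n in("top","scene"): cv2.imwrite(f"pics/{n}2.png",robot.snapshot(n)[...,::-1])
a=cv2.imread("pics/top2.png")[180:330,220:380];b=cv2.imread("pics/scene2.png")[150:300,250:410]
cv2.imwrite("pics/c2.png",cv2.resize(np.hstack([a,b]),(800,375),interpolation=cv2.INTER_CUBIC))
E
```

```text
False 8.925 [601.3  49.4  74.9] [ 1.1 -1.   1.2]
False 10.1167 [594.8  74.6  76.7] [-0.  -0.1 -0.2]
```

View pics/c2.png

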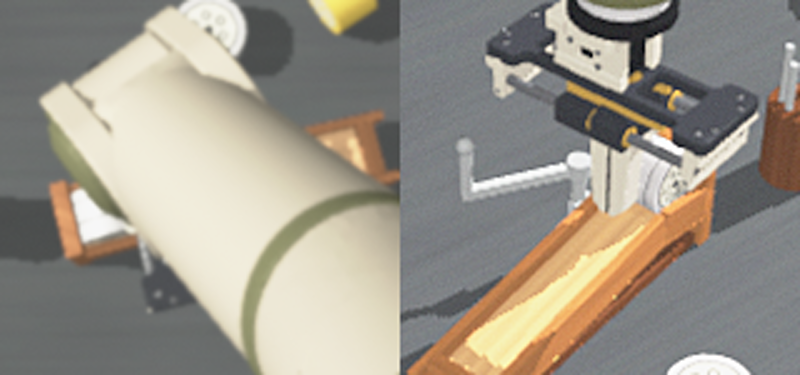

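```bash
python3 - <<'E'
from plan import *
import cv2
from ov import overlay
np.set_printoptions(precision=1,suppress=True)
def st(t):
    s=robot.read_state(); print(t,s["clock"],s["eef_pos"],s["contact_force"])
r=robot.move_straight(list(push_pose(56)),25,stop_force=6); st(r)
robot.move_straight(list(push_pose(30)),60)
robot.move_straight(list(W(20,0,170)),150)
q=q0
robot.move_ptp(list(keep_pose(q,60,170)),[180,0,wr(yaw(q))]); st(0)
for n,b in (("top",(230,160,390,310)),("scene",(240,160,400,310))):
    im=robot.snapshot(n)[...,::-1].copy(); cv2.imwrite(f"pics/{n}3.png",im); overlay(im,n,g,q0,f"pics/ov_{n}3.png",b,(480,450),96,79)
cv2.imwrite("pics/c3.png",cv2.resize(np.hstack([cv2.imread(f"pics/ov_{n}3.png") for n in("top","scene")]),(800,375)))
E
```

```text
False 10.7667 [592.3  84.7  76.8] [ 0.2 -0.6  0.4]
0 13.6 [464.5   7.9 169.7] [0.3 0.  0.2]
```

View pics/c3.png

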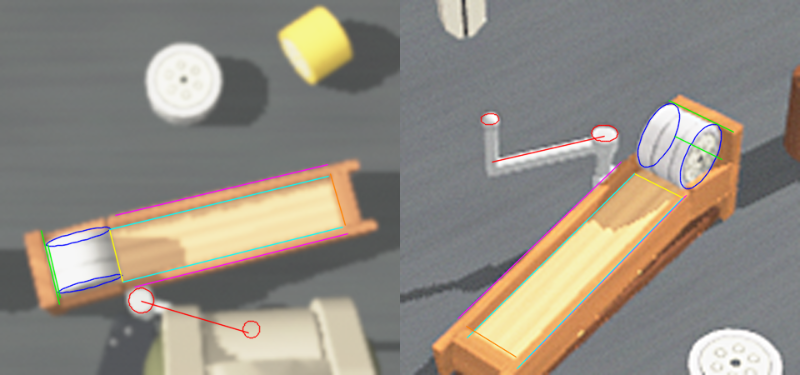

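View pics/scene3.png

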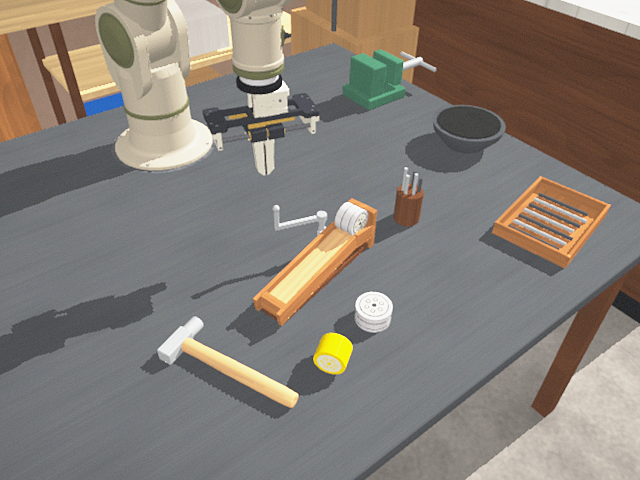

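The box is in the seat at scene (352,219), and the keeper hasn't moved. Now the keeper sweep.

```bash
python3 - <<'E'
from plan import *
import cv2
np.set_printoptions(precision=1,suppress=True)
def st(t):
    s=robot.read_state(); print(t,round(s["clock"],1),s["eef_pos"],s["contact_force"])
q=q0
robot.move_straight(list(keep_pose(q,45)),150); st("down")
robot.move_straight(list(keep_pose(q,13)),60,stop_force=8); st("near")
for q in np.linspace(q0,0.2,13)[1:]:
    r=robot.move_straight(list(keep_pose(q,13)),60,attitude=[180,0,wr(yaw(q))],stop_force=12)
    st(("%.2f"%q,r))
    if r: break
im=robot.snapshot("scene")[...,::-1]; cv2.imwrite("pics/scene4.png",im)
cv2.imwrite("pics/c4.png",cv2.resize(im[130:310,230:420],(760,720))[:600])
E
```

```text
down 14.3 [478.5   3.2 103.1] [0.1 0.4 0.2]
near 15.0 [509.   -6.1 102.9] [-0.7 -0.4  0.7]
('1.96', False) 15.4 [522.4 -11.1 102.9] [-0.  -0.4  0.2]
('1.80', False) 15.8 [536.5 -13.9 102.9] [ 0.7 -1.2 -0.8]
('1.64', False) 16.2 [550.9 -14.5 102.9] [-1.3 -0.   0.8]
('1.48', False) 16.6 [565.3 -12.8 102.9] [0.1 0.4 0.3]
('1.32', False) 16.9 [579.3  -8.9 102.9] [-0.3  0.   0.2]
('1.16', False) 17.3 [592.5  -2.8 102.9] [-0.1 -0.7  0. ]
('1.00', False) 17.7 [604.5   5.3 102.9] [ 0.  -0.   0.6]
('0.84', False) 18.1 [615.1  15.1 102.9] [ 0.2  0.4 -0. ]
('0.68', False) 18.5 [623.9  26.6 102.9] [-0.2 -0.9 -1. ]
('0.52', False) 18.9 [630.9  39.3 102.9] [ 0.3 -0.4  0.8]
('0.36', False) 19.3 [635.7  53.  102.9] [0.4 0.3 0.6]
('0.20', False) 19.7 [638.3  67.2 102.9] [-0.8 -0.3 -1.1]
```

View pics/c4.png

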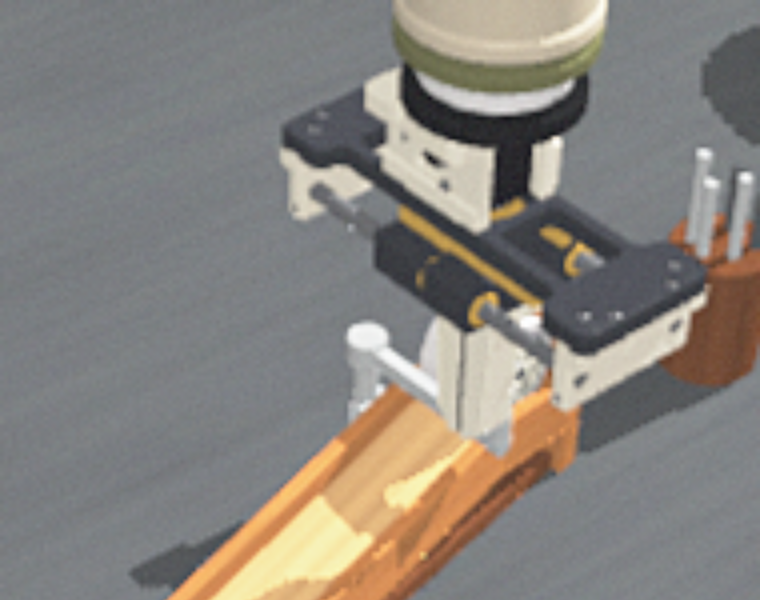

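The picture shows the keeper following the fingertips and lying across the gutter below the box. Next I press it onto its end stop.

```bash
python3 - <<'E'
from plan import *
import cv2
from ov import overlay
np.set_printoptions(precision=1,suppress=True)
def st(t):
    s=robot.read_state(); print(t,round(s["clock"],1),s["eef_pos"],s["contact_force"])
r=robot.move_straight(list(keep_pose(0.04,13)),30,attitude=[180,0,wr(yaw(0.04))],stop_force=6); st(r)
e=robot.read_state()["eef_pos"]; d=np.array([np.cos(g[2]),np.sin(g[2]),0])
if not r: r=robot.move_straight(list(e+14*d),15,stop_force=5); st(r)
robot.dwell(.3)
e=robot.read_state()["eef_pos"]; print("gutter x of TCP", (e-W(0,0,0))@d)
robot.move_straight(list(e-50*d),60)
e=robot.read_state()["eef_pos"]
robot.move_straight(list(e+[0,0,120]),150)
robot.move_ptp([470,-200,330],[180,0,wr(yaw(0.04))]); st("clear")
for n,b in (("top",(230,160,390,310)),("scene",(240,160,400,310))):
    im=robot.snapshot(n)[...,::-1].copy(); cv2.imwrite(f"pics/{n}5.png",im); overlay(im,n,g,0,f"pics/ov_{n}5.png",b,(480,450),96,79)
    cv2.imwrite(f"pics/r_{n}5.png",cv2.resize(im[b[1]:b[3],b[0]:b[2]],(480,450)))
cv2.imwrite("pics/c5.png",cv2.resize(np.vstack([np.hstack([cv2.imread(f"pics/{k}_{n}5.png") for n in("top","scene")]) for k in("ov","r")]),(640,600)))
E
```

```text
False 20.4 [638.7  82.1 103. ] [-0.2 -0.   0. ]
True 20.8 [638.3  83.5 102.7] [ 0.8 -1.3 -0.2]
gutter x of TCP 43.700060470128506
clear 24.2 [ 470.7 -199.2  329.7] [ 0.7 -0.   0.1]
```

View pics/c5.png

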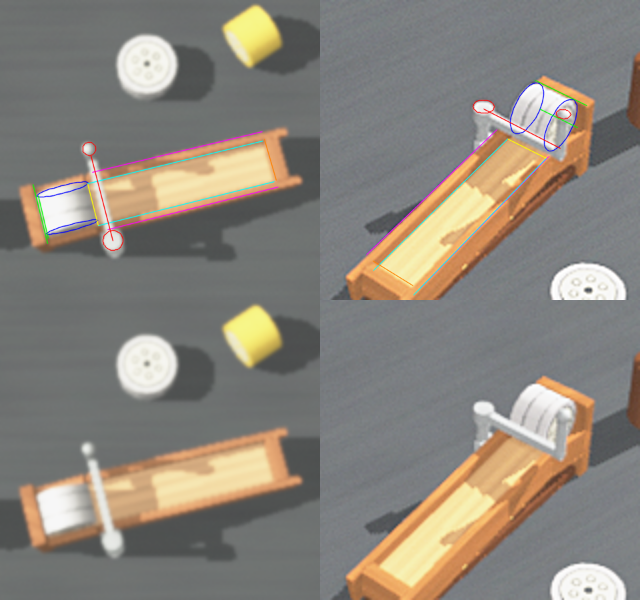

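The bar lies across the gutter and the box is seated. I'll measure the keeper angle before handing in.

```bash
python3 - <<'E'
from plan import *
import cv2
for n,b in (("top",(255,215,305,290)),("scene",(310,180,390,250))):
    cv2.imwrite(f"pics/z_{n}.png",cv2.resize(cv2.imread(f"pics/{n}5.png")[b[1]:b[3],b[0]:b[2]],None,fx=8,fy=8,interpolation=cv2.INTER_CUBIC))
    for q in(0,.1,.2): print(n,q,(proj(n,g2w([(59,45,92),pin(q)],g))-b[:2])*8+4)
E
```

```text
top 0 [[253.62966891 523.26355893]
 [158.45524729 156.90997573]]
top 0.1 [[253.62966891 523.26355893]
 [194.34897515 149.52797253]]
top 0.2 [[253.62966891 523.26355893]
 [230.75163536 145.7054021 ]]
scene 0 [[ 96.23656892 267.60141418]
 [415.16867679 297.68952724]]
scene 0.1 [[ 96.23656892 267.60141418]
 [390.38290825 316.75216972]]
scene 0.2 [[ 96.23656892 267.60141418]
 [362.28986131 334.17470061]]
```

View pics/z_top.png

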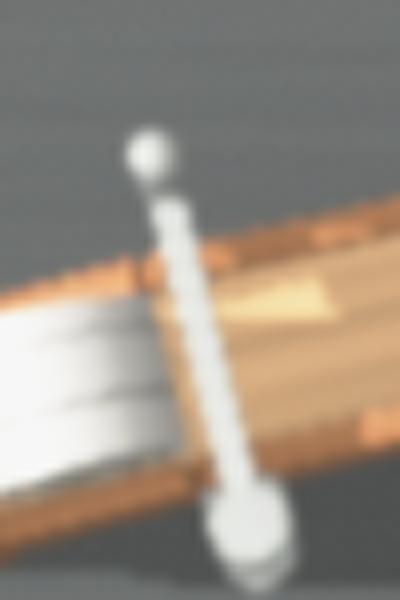

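View pics/z_scene.png

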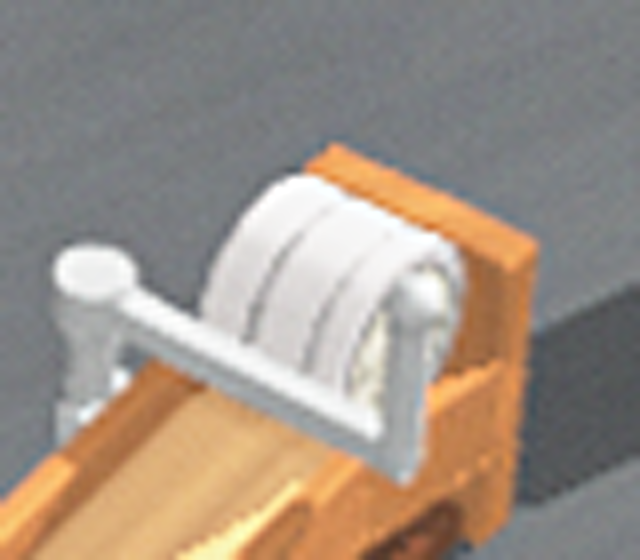

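Measured from pivot head to ball, q ≈ 0.0 in both views: top delta is (-99,-367), against a predicted (-95,-366). Handing in.

```bash
python3 - <<'E'
from cell import robot
import cv2,numpy as np
for n in("top","scene"):
    a=cv2.imread(f"pics/{n}0.png"); b=cv2.imread(f"pics/{n}5.png"); 
    m={"top":[("spare",285,175,322,212),("hammer",390,160,465,275),("punch",170,250,208,284)],"scene":[("spare",352,290,396,333),("hammer",158,315,300,408),("punch",392,165,426,226)]}[n]
    for k,x0,y0,x1,y1 in m: print(n,k,cv2.phaseCorrelate(*[cv2.cvtColor(i[y0:y1,x0:x1],6).astype(np.float32) for i in(a,b)]))
print(robot.read_state()["contact_force"],robot.read_state()["clock"]); robot.job_done()
E
```

```text
top spare ((-0.07464349449615426, 0.011182629502552999), 1.0429386162757874)
top hammer ((0.2556483441911013, -0.15170400189563793), 0.5774539320203993)
top punch ((-0.016000392718741097, 0.004873756539470975), 0.9866886423693763)
scene spare ((0.4575284140427982, 0.4498022100132424), 0.9946059125735436)
scene hammer ((-0.016775584751783867, 0.04232579095082656), 0.9337400606384983)
scene punch ((-0.005004867194450924, -0.06884529381971305), 0.9698330509579844)
[-0.38691006 -0.18645651 -0.6850952 ] 24.3167
the job is handed in; nothing more can be done
```

The job is done and handed in at about 24 s of the 58 s allowed. With the closed fingertips I pushed the round box up the gutter and over the crest, where it rolled into the seat. I then swept the keeper by its pin from about 2.1 rad onto its end stop and backed the arm well clear.

- **Box:** it lies on the predicted seat outline in both views. My gutter fit is good to about 2–3 mm, against a 10 mm limit.
- **Keeper:** its angle measures about 0.0 rad in both views. The force stop triggered at the end of the final push.
- **Bystanders:** the hammer, spare box and punch block shifted by less than 1 pixel (roughly 1–2 mm) between the first and last pictures. The yellow look-alike was left alone.
- **Arm:** contact force was about zero at hand-in.

No final check failed. Two early fits of the gutter pose disagreed with the pictures by up to 6 pixels, because I had used wrong edge points. I corrected those before moving the arm.

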